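# Eject the temperature logger and trap it on the chute

## Task

Press the docking station's ejector plate all the way down with one finger so that the wash-temperature logger pops out of its cradle, and with the other finger, waiting across the chute, stop the logger on the chute before it slides off the lower end into the tub. Do not grasp or lift the logger and leave the glassware and other things alone. The program finishes while holding: one finger still keeps the plate down and the logger lies still on the chute against the other finger.

Things in the scene. Friction and masses are not known exactly. Their poses are not given: they have to be found in the camera images.
- dock: Docking station, fixed on the table: black base, polished sloping steel chute, ejector plate on a housing at the chute's -y side, shallow tub (20 mm high) on the table beyond the chute's lower end. Spans x -80 to 215, y -88 to 45 mm. Origin on the table under the catch tooth; x level, along the chute downhill; y across; z up. Position and yaw (within 30 degrees of the world's axes) vary.
- chute: The dock's slippery chute. Origin on its floor, mid-width, 72 mm above the dock's origin; x runs down the slope, 22 degrees below level; y is the dock's y; z is square to the floor. Floor from x = -80 to 125 mm, 48 mm wide between sides 4 mm thick. Sides stand 24 mm above the floor at the cradle (x -80 to -8 mm) and only 6 mm along the open chute (x 0 to 125 mm).
- logger: Temperature logger in the cradle: loose white plastic block with steel top plate and dark window, 44 (along chute) x 44 x 32 mm high, about 0.25 kg. Origin at its centre; its axes are the dock's level axes, though the block lies tilted with the chute. When the tooth is down, a spring pusher (2.5 N, 22 mm stroke) behind it pops it out and it slides down the chute in about half a second.
- logger_center (a point): Centre of the logger in the cradle (same point as its origin). In the cradle it lies at x = -24 to -26 mm, z = 16 mm in the chute's frame, its front face at about x = -3 mm.
- ejector (a joint): Travel of the ejector plate, m: 0 is up, 0.014 is all the way down (hard stop). A spring holds it up: about 3 N at the start of the travel, 6 N at the bottom; it comes up when let go. The logger is set free at about 0.009.
- ejector_top (a point): Centre of the top of the ejector plate, ribbed steel, 42 mm (dock x) x 32 mm (dock y); moves with it. In the dock's frame x = 50, y = -62 mm, z = 82 mm up, 68 mm fully down. The chute's middle lies 62 mm to its +y (dock); the chute floor there is 52 mm above the table, so a second fingertip level with the pressed plate is about 16 mm above the floor, clear of the low sides, in the logger's way.
- spare: Bystander: a second, identical logger block standing level on the table beside the dock, 44 x 44 x 32 mm. Origin under its centre. Leave alone.
- tumbler0: Bystander: clear tumbler, 68 mm wide, 95 mm high, beside the dock. Origin under its centre.
- tumbler1: Bystander: clear tumbler, 68 mm wide, 95 mm high. Origin under its centre.
- mug: Bystander: white mug, 76 mm wide, 85 mm high. Origin under its centre.
- bowl: Bystander: white bowl, 110 mm wide, 45 mm high. Origin under its centre.
- shaker: Bystander: glass shaker with steel cap, 42 mm wide, 75 mm high. Origin under its centre.
- spoon: Bystander: steel spoon lying on the table, 190 mm long. Origin under its middle.
- tooth_top (a point): Top of the catch tooth, a steel tab 24 mm wide just in front of the logger, standing 8 mm out of the chute floor. It is carried by the ejector plate and goes down with it.
- chute_end (a point): Lower end of the chute floor, mid-width, 25 mm above the table: beyond it the logger drops into the tub.
There are look-alikes about, which are no part of the job. Leave any orange or yellow look-alike of the logger alone.

How it is judged:
By the outcome, as a careful person would: the job done as asked, in the order asked, and still so for the second after the job is handed in, while the arm keeps its last pose, push and grip.
It also fails if it takes over 32 s, if anything falls off the work surface, if the arm or the gripper's body presses on something with over 40 N, if the wrist force passes 120 N, or if a joint passes its speed limit or range.

## Robot

A 6-joint arm with a two-finger parallel gripper is mounted at the origin on the work surface. World frame = base frame: x ahead of the robot, y to its left, z up, the work surface at z = 0. Lengths are in m, angles in rad, forces in N, time in s.
With the tool pointing down it reaches from about 0.375 to 0.9 m from the base axis. Payload 3.1 kg.
Tool frame: the origin (TCP) lies at the very end of the fingers, on their centre line; the grasp point (between the pads) lies 19 mm behind it (manip.hold_point_z is the distance from the TCP to the grasp point, in m); y points along the fingers, z is the direction in which the jaws open and shut, and the axes are right-handed (so a half turn about y gives the same grasp; the last joint's range is limited). The gripper opens to 85 mm and grips with 20 to 120 N. Pads are 22 mm wide; open, the fingers measure 114 mm over their backs; the gripper's body (76 mm by 85 mm) begins 54 mm behind the grasp point. The pads swing forward as they close: fully open they stand 13 mm farther back than shut.
Start: joints at [-1.52, 0.527, 1.433, -0, 1.181, -0.178], TCP at [0.142, -0.609, 0.192] pointing down, gripper open.
Joint ranges: [-3.08, 3.08], [-0.75, 2.2], [0.22, 2.44], [-1.43, 4.57], [0, 2.65], [-2.85, 2.85]. Speed limits (rad/s): [2.79, 2.79, 3.14, 3.14, 3.14, 3.14].

## Interface

Orientations are given as a unit quaternion [x, y, z, w].
In Python, from station import manip, eyes, workorder gives the robot as it stands. The module is installed in compiled form; this text tells all that it offers.
- The arm moves only by the shell command python3 -m jog 'ROWS' [OPENING] [FORCE]. ROWS is JSON, a list of rows, each a list of 2 entries, a list of its own where there are three numbers: the shift along the tool's x, y, z in cm, then the turn about the tool's y in rad. A call has 1 to 20 rows; each row is the pose to reach, as a shift and turn from the pose commanded when the call began, along the tool's axes at that moment; what a row does not reach only later rows make up. A row lasts 1/12 s, in which the tool goes at most 41.7 mm and 7.16 degrees, less where a joint would pass 70% of its speed; a pose out of reach is approached as far as the arm can. A call with a gripper value outside its range is refused whole. OPENING is the finger opening in cm, from 0 to 8.54, set as the call begins (- or left out, the last holds). The fingers move at their own pace and stop on an object; FORCE is the grip in N (left out, the last holds). Time passes only in rows, so rows that repeat a pose let the fingers close. It gives the time, the measured TCP pose, the force and the opening at its end, in the units of the state.
- manip.sense(): the state, without advancing time (a new reading comes with each control period).
- eyes.snapshot(name): name is "scene" or "side" or "wrist"; returns a dict with "frame" (420x560x3 uint8, red, green, blue), "vfov" (degrees; the focal length in pixels is half the picture's height over the tangent of half this angle, whatever the lens; pixels are square), "cx", "cy" (the principal point, pixels), "rvec" (rotation vector, rad) and "tvec" (3), from world to camera coordinates, as OpenCV has them. Camera axes: x right, y down, z forward; pixel columns grow to the right and rows downward; lengths in m; the calibration is good to about 2 mm. A picture is of the moment at which its call begins. There is no depth.
- workorder.sign_off(): hands the job in, once; it reports no verdict.
The state is a dict: "t": time; "q": joint angles; "qd": joint speeds; "tau": joint torques, N m; "tcp_pos": TCP position; "tool_rot": TCP orientation; "force": force on the tool from outside, world axes, zero at the start; "ft_torque": the same for the moment, N m; "finger_gap": opening from 0.0 (shut) to 1.0 (fully open).
Only numpy, scipy, OpenCV 4.12 (cv2) and the standard library are available. Lean on these libraries where they do the work, as an engineer would, in place of code of your own. Each camera call takes 0.05 s, during which the arm holds its last target. There are 200 camera calls.

## Working session

There is one attempt and no reset: what is moved stays moved. The work goes in short steps, Python scripts to look and compute and a shell command to move; the robot and the scene stay as the last step left them, time stands still between calls to the robot, and variables do not carry over. Pictures are saved under pics/ and viewed, about 8 in all and at most 12, crops included, and the job is handed in when it is done.

```bash
mkdir -p pics; cat > h.py <<'E'
import numpy as np, cv2
from station import manip, eyes, workorder
def snap(n,f=None):
    s=eyes.snapshot(n)
    if f: cv2.imwrite('pics/'+f,s['frame'][:,:,::-1])
    fl=s['frame'].shape[0]/2/np.tan(np.radians(s['vfov'])/2)
    s['K']=np.array([[fl,0,s['cx']],[0,fl,s['cy']],[0,0,1.]])
    s['frame_']=None
    return s
def proj(s,P): return cv2.projectPoints(np.float64(P).reshape(-1,1,3),np.float64(s['rvec']),np.float64(s['tvec']),s['K'],None)[0].reshape(-1,2)
E
python3 - <<'E'
from h import *
import pickle
d={}
for n in ['scene','side','wrist']: 
    d[n]=snap(n,n+'0.png'); s=d[n]; R=cv2.Rodrigues(np.float64(s['rvec']))[0]; print(n,s['vfov'],s['cx'],s['cy'],-R.T@np.float64(s['tvec']).ravel(),R[2])
pickle.dump(d,open('d0.pkl','wb'))
print(manip.sense())
E
```

```text
scene 45.16761321905573 278.76224910192485 208.4185284425415 [ 1.32070273 -0.14387124  1.01760626] [-0.64857217  0.11998311 -0.75163701]
side 55.73253710068897 278.4787232959215 206.65469315361133 [ 0.44698541 -0.61205367  0.74376883] [ 0.08064698  0.67371156 -0.7345807 ]
wrist 67.91866407469675 271.4586657236777 207.32735328350907 [ 0.21992764 -0.59133527  0.37263198] [-0.30271851 -0.06851395 -0.95061419]
{'t': 0.15, 'q': array([-1.52052062e+00,  5.28257040e-01,  1.43361901e+00,  2.74585123e-05,
        1.18139891e+00, -1.78501035e-01]), 'qd': array([-0.00048271, -0.00246577, -0.00332854, -0.00050659, -0.00012788,
        0.0006506 ]), 'tau': array([ 6.90081106e-04, -4.42744088e+01, -1.78275740e+01, -2.46999462e-04,
        5.62566143e-03, -1.78651061e-05]), 'tcp_pos': array([ 0.14174647, -0.60808121,  0.19135226]), 'tool_rot': array([-0.08065775,  0.70307884, -0.70189287,  0.08075189]), 'force': array([ 0.15297896, -0.06139315,  1.03743043]), 'ft_torque': array([0.02816383, 0.02574107, 0.00171833]), 'finger_gap': 0.9989646707146893}
```

View pics/scene0.png

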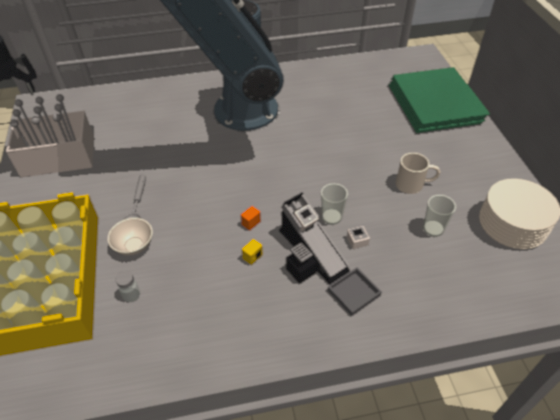

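View pics/side0.png

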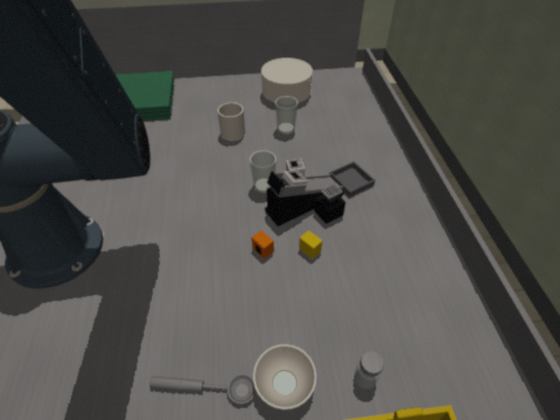

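The scene view shows the dock at about (315,245). The logger candidates are the white block in the cradle (305,215), the spare block on the table (358,237), the orange block (251,217) and the yellow block (252,251). By the description I choose the one in the cradle, and the ejector plate at about (302,255). Next is a close crop to fit the pose.

```bash
python3 - <<'E'
import cv2,numpy as np
a=cv2.imread('pics/scene0.png')[185:315,272:392]; b=cv2.imread('pics/side0.png')[150:230,255:385]
a=cv2.resize(a,None,fx=3,fy=3,interpolation=cv2.INTER_CUBIC);a=cv2.resize(a,(360,390)); b=cv2.resize(b,None,fx=3.3,fy=3.3,interpolation=cv2.INTER_CUBIC)
o=np.zeros((390,800,3),np.uint8);o[:,:360]=a;o[:b.shape[0],365:365+b.shape[1]]=b
o=cv2.convertScaleAbs(o,alpha=1.3,beta=20)
cv2.imwrite('pics/crop.png',o)
E
```

```text
(no output)
```

View pics/crop.png

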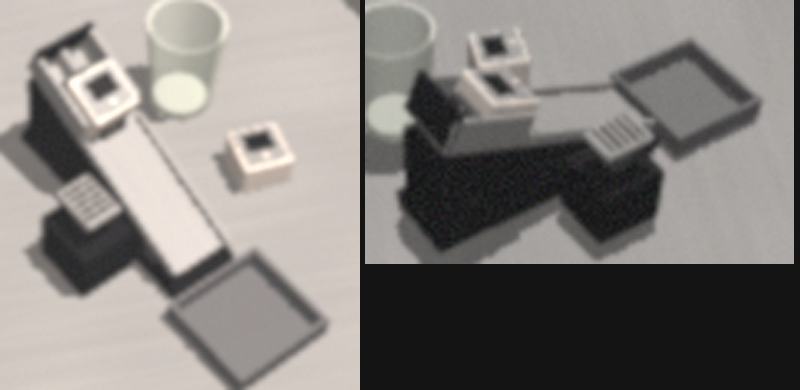

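```bash
cat > fit.py <<'E'
from h import *
import pickle
from scipy.optimize import least_squares
d=pickle.load(open('d0.pkl','rb'))
c,s=np.cos(np.radians(22)),np.sin(np.radians(22))
ch=lambda x,y,z:[x*c+z*s,y,72-x*s+z*c]
P=[[29,-78,82],[29,-46,82],[71,-46,82],[71,-78,82],[50,-62,82],ch(125,28,6),ch(125,-28,6),ch(-47,-22,32),ch(-47,22,32),ch(-3,22,32),ch(-3,-22,32)]
P=np.array(P)/1000
sc=np.array([[57,193],[83,172],[122,209],[93,230],[89,201],[231,250],[173,277],[68,92],[110,60],[138,93],[88,127]])/3+[272,185]
si=(np.array([[582,135],[632,113],[655,125],[618,163],[619,137]])-[365,0])/3.3+[255,150]
def W(p,Q=P):
    a=p[2];R=np.array([[np.cos(a),-np.sin(a),0],[np.sin(a),np.cos(a),0],[0,0,1]]);return np.asarray(Q)@R.T+[p[0],p[1],0]
if __name__=='__main__':
    def f(p):
        w=W(p);return np.r_[(proj(d['scene'],w)-sc).ravel(),(proj(d['side'],w[:5])-si).ravel()]
    best=min((least_squares(f,[.6,0,a],loss='soft_l1') for a in np.arange(-3,3.1,.5)),key=lambda r:r.cost)
    print(best.x,np.degrees(best.x[2]),best.cost);print(f(best.x).reshape(-1,2).round(1).tolist())
    np.save('pose.npy',best.x)
    w=W(best.x,[[0.05,-.062,.082],[.05,0,.068],[.05,-.031,.068]]);print(w)
    # overlay
    o=np.zeros((420,800,3),np.uint8)
    T=[[83,-60,20]]
    for k,(n,(x0,y0,x1,y1)) in enumerate({'scene':(262,180,402,320),'side':(250,140,390,240)}.items()):
        im=cv2.imread(f'pics/{n}0.png')[y0:y1,x0:x1];im=cv2.resize(im,None,fx=2.8,fy=2.8,interpolation=cv2.INTER_CUBIC)
        q=((proj(d[n],W(best.x))-[x0,y0])*2.8).astype(np.int32)
        for idx in ([0,1,2,3],[7,8,9,10],[5,6]): cv2.polylines(im,[q[idx]],True,(0,255,0),1)
        o[:im.shape[0],k*400:k*400+im.shape[1]]=im
    cv2.imwrite('pics/ov.png',o)
E
python3 fit.py
```

```text
[0.58348642 0.06571538 0.41779803] 23.93806388124055 74.53064216418885
[[-1.0, 0.0], [1.5, 0.5], [-0.4, 0.1], [-2.0, -0.1], [-0.6, 0.1], [-0.5, -2.5], [0.4, 0.2], [-0.5, -3.8], [0.3, -1.3], [1.3, 2.7], [3.1, -0.2], [9.5, 7.5], [-13.6, 5.7], [-6.2, -4.3], [13.1, -7.7], [1.6, -0.7]]
[[0.65434208 0.02933578 0.082     ]
 [0.62918565 0.08600283 0.068     ]
 [0.64176386 0.0576693  0.068     ]]
```

View pics/ov.png

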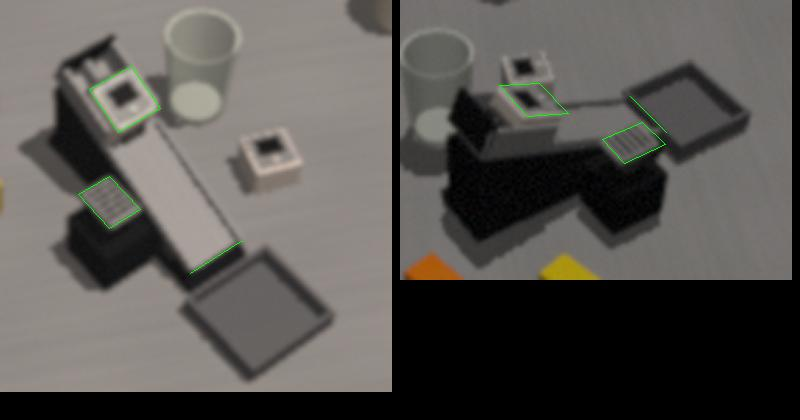

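```bash
sed -i 's/\[\[582,135\],\[632,113\],\[655,125\],\[618,163\],/[[618,163],[582,135],[632,113],[657,128],/' fit.py; python3 fit.py; python3 - <<'E'
from fit import *
from scipy.spatial.transform import Rotation as Ro
p=np.load('pose.npy'); s=manip.sense(); R=Ro.from_quat(s['tool_rot']).as_matrix();print(R.round(3), s['tcp_pos'])
yd=np.array([-np.sin(p[2]),np.cos(p[2]),0])
print('ydir',yd)
a=yd@R; print('dock y in tool', a)
t=W(p,[[.05,-.031,.068]])[0]
print('delta tool', (t-s['tcp_pos'])@R*100, 'dist',np.hypot(*t[:2]))
E
```

```text
[0.58263354 0.06476428 0.43410313] 24.872277254088058 19.282725552320507
[[-1.0, 0.1], [1.3, 0.4], [-0.3, -0.1], [-1.8, -0.3], [-0.5, -0.0], [-0.5, -3.2], [0.6, -0.3], [-1.1, -3.8], [-0.4, -1.5], [0.8, 2.4], [2.8, -0.3], [-1.3, -1.0], [1.4, -0.9], [0.4, -0.7], [1.2, 2.8], [1.4, -0.7]]
[[0.65407293 0.02954477 0.082     ]
 [0.62799592 0.08579412 0.068     ]
 [0.64103442 0.05766944 0.068     ]]
[[-0.974 -0.     0.227]
 [-0.227  0.002 -0.974]
 [-0.    -1.    -0.002]] [ 0.14174647 -0.60808121  0.19135226]
ydir [-0.42059689  0.90724763  0.        ]
dock y in tool [ 0.20389718  0.00155038 -0.97899108]
delta tool [-63.72162122  12.44419669 -53.49746418] dist 0.6436232551393929
```

```bash
python3 - <<'E'
from fit import *
s=d['scene'];R=cv2.Rodrigues(np.float64(s['rvec']))[0];C=-R.T@np.float64(s['tvec']).ravel()
for u in [(18,168),(90,165),(85,118),(60,97),(15,108)]:
    r=R.T@np.linalg.inv(s['K'])@[*u,1]
    print(u,[ (C+r*(z-C[2])/r[2]).round(3)[:2].tolist() for z in (0,.1,.2)])
print(proj(s,[[.142,-.609,.192],[.142,-.609,.3]]))
E
```

```text
(18, 168) [[0.132, -0.694], [0.248, -0.64], [0.365, -0.586]]
(90, 165) [[0.163, -0.488], [0.277, -0.454], [0.39, -0.42]]
(85, 118) [[-0.064, -0.514], [0.072, -0.477], [0.208, -0.441]]
(60, 97) [[-0.197, -0.602], [-0.048, -0.557], [0.101, -0.512]]
(15, 108) [[-0.167, -0.743], [-0.021, -0.684], [0.125, -0.625]]
[[ 21.68538881 113.51776255]
 [  4.40089099  78.53290519]]
```

```bash
python3 -m jog '[[[0,-4,0],0],[[0,-8,0],0],[[0,-10,0],0],[[-10,-10,-8],-0.05],[[-20,-10,-17],-0.1],[[-30,-10,-25],-0.15],[[-40,-10,-33],-0.2],[[-50,-10,-42],-0.206],[[-60,-10,-50],-0.206],[[-63.7,-10,-53.5],-0.206],[[-63.7,-10,-53.5],-0.206],[[-63.7,-10,-53.5],-0.206],[[-63.7,-10,-53.5],-0.206],[[-63.7,-10,-53.5],-0.206],[[-63.7,-10,-53.5],-0.206],[[-63.7,-10,-53.5],-0.206],[[-63.7,-10,-53.5],-0.206],[[-63.7,-10,-53.5],-0.206],[[-63.7,-10,-53.5],-0.206],[[-63.7,-10,-53.5],-0.206]]' 4.8 20
cat > go.py <<'E'
from fit import *
from scipy.spatial.transform import Rotation as Ro
p=np.load('pose.npy'); s=manip.sense(); R=Ro.from_quat(s['tool_rot']).as_matrix()
yd=np.array([-np.sin(p[2]),np.cos(p[2]),0]);xd=np.array([yd[1],-yd[0],0])
t=W(p,[[.05,-.031,.068]])[0]
e=t-s['tcp_pos']
print('t',s['t'],'delta tool cm',e@R*100,'yaw err',np.arcsin(np.cross(R[:,2],-yd)[2]),'tooly',R[:,1],'gap',s['finger_gap']*85,'F',s['force'], 'dock xy mm',-(e@xd)*1000+50,-(e@yd)*1000-31,'z',s['tcp_pos'][2], 'q',s['q'].round(2))
E
python3 go.py
```

```text
t: 1.82
tcp_pos: [0.5675, -0.0401, 0.2919]
tool_rot: [-0.153, 0.69, -0.69, 0.152]
force: [1.4, -1.4, 0.5]
finger_gap: 0.563
t 1.8167 delta tool cm [-10.79505669  22.38593209  -5.76421699] yaw err -0.0009722011088302584 tooly [-5.04377302e-04 -4.38044478e-05 -9.99999872e-01] gap 47.872191221402964 F [ 1.4161219  -1.40565786  0.45130147] dock xy mm -57.78790258571547 -88.78569323319648 z 0.29190069656459205 q [-0.27  0.35  1.45 -0.    1.35  0.87]
```

```bash
python3 -m jog '[[[-4,0,-2],0],[[-8,0,-4],0],[[-10.8,0,-5.8],0],[[-10.8,3,-5.8],0],[[-10.8,6,-5.8],0],[[-10.8,9,-5.8],0],[[-10.8,12,-5.8],0],[[-10.8,14,-5.8],0],[[-10.8,14,-5.8],0],[[-10.8,14,-5.8],0],[[-10.8,14,-5.8],0],[[-10.8,14,-5.8],0]]'; python3 go.py; python3 - <<'E'
from fit import *
p=np.load('pose.npy');o=np.zeros((420,800,3),np.uint8)
S=snap('scene','scene1.png');D=snap('side','side1.png');Wr=snap('wrist','wrist1.png');pickle.dump([S,D,Wr],open('d1.pkl','wb'))
for k,(n,(x0,y0,x1,y1)) in enumerate({'scene':(262,180,402,320),'side':(250,120,390,240)}.items()):
    im=cv2.imread(f'pics/{n}1.png')[y0:y1,x0:x1];im=cv2.resize(im,None,fx=2.8,fy=2.8,interpolation=cv2.INTER_CUBIC);o[:im.shape[0],k*400:k*400+im.shape[1]]=im
cv2.imwrite('pics/c1.png',cv2.convertScaleAbs(o,alpha=1.3,beta=20))
E
```

```text
t: 2.82
tcp_pos: [0.6421, 0.0558, 0.1543]
tool_rot: [0.151, -0.69, 0.691, -0.154]
force: [-0.1, -1.1, 0.7]
finger_gap: 0.564
t 2.8167 delta tool cm [ 0.04486364  8.62809361 -0.23027404] yaw err -0.0006577998612736957 tooly [ 4.15250727e-03 -3.63170167e-04 -9.99991312e-01] gap 47.9447850472239 F [-0.06233355 -1.07518045  0.73831663] dock xy mm 50.13827669339766 -33.123315796267526 z 0.15428659361435726 q [-0.09  0.59  1.42 -0.    1.12  1.05]
```

View pics/c1.png

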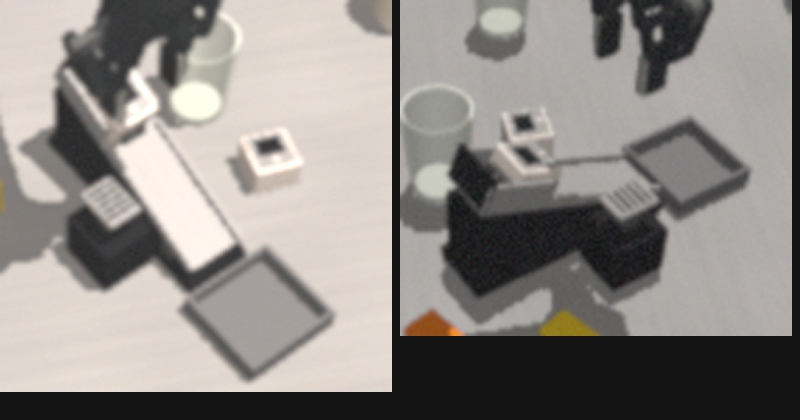

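View pics/wrist1.png

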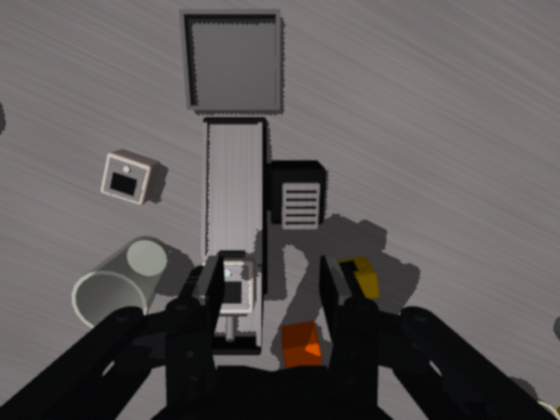

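```bash
python3 - <<'E'
from fit import *
S,D,Wr=pickle.load(open('d1.pkl','rb'));p=np.load('pose.npy')
print(proj(Wr,W(p)).round(1).tolist())
ow=np.array([[281,228],[266,228],[0,0],[319,183]])
obs={0:(320,228.5),1:(282,228.5),2:(282,183),3:(319,183),4:(300.7,205.5),5:(205.5,120),6:(266,120)}
def f(q):
    w=W(q);r=[(proj(Wr,w[i])[0]-o) for i,o in obs.items()]
    return np.r_[np.ravel(r),0.7*(proj(S,w)-sc).ravel(),.7*(proj(D,w[:5])-si).ravel()]
r=least_squares(f,p,loss='soft_l1');print(r.x,np.degrees(r.x[2]));print(f(r.x)[:14].reshape(-1,2).round(1).tolist())
rw=least_squares(lambda q:f(q)[:14],p);print(rw.x,rw.cost)
np.save('pose.npy',(r.x))
E
python3 go.py
```

```text
[[321.5, 226.8], [284.9, 226.8], [285.5, 179.8], [324.0, 179.7], [304.0, 203.8], [205.1, 118.7], [264.6, 118.6], [256.7, 312.6], [203.0, 312.7], [203.7, 258.5], [256.8, 258.4]]
[0.5806958  0.06643215 0.42068864] 24.10368331340753
[[-0.8, 0.5], [0.7, 0.1], [1.8, -1.3], [3.2, -0.8], [1.2, 0.4], [-1.2, -0.5], [-2.2, 0.2]]
[0.58044041 0.06730278 0.41306005] 11.233674831392714
t 2.9667 delta tool cm [ 0.13429389  8.58999342 -0.36434466] yaw err -0.014049701333230021 tooly [ 3.22625404e-03 -2.68981094e-04 -9.99994759e-01] gap 47.6735106308656 F [-0.22432974  0.81528789  0.0816743 ] dock xy mm 51.15045361325571 -34.48993930422318 z 0.1539091012049171 q [-0.09  0.59  1.42  0.    1.12  1.05]
```

```bash
python3 -m jog '[[[0.13,1,-0.36],0.014],[[0.13,2,-0.36],0.014],[[0.13,3,-0.36],0.014],[[0.13,4,-0.36],0.014],[[0.13,5,-0.36],0.014],[[0.13,5.8,-0.36],0.014],[[0.13,6.2,-0.36],0.014],[[0.13,6.2,-0.36],0.014],[[0.13,6.2,-0.36],0.014],[[0.13,6.2,-0.36],0.014]]'; python3 go.py; python3 - <<'E'
from fit import *
o=np.zeros((420,800,3),np.uint8)
S=snap('scene','scene2.png');D=snap('side','side2.png')
for k,(n,(x0,y0,x1,y1)) in enumerate({'scene':(262,180,402,320),'side':(250,120,390,240)}.items()):
    im=cv2.imread(f'pics/{n}2.png')[y0:y1,x0:x1];im=cv2.resize(im,None,fx=2.8,fy=2.8,interpolation=cv2.INTER_CUBIC);o[:im.shape[0],k*400:k*400+im.shape[1]]=im
cv2.imwrite('pics/c2.png',cv2.convertScaleAbs(o,alpha=1.3,beta=20))
E
```

```text
t: 3.8
tcp_pos: [0.6383, 0.0586, 0.0905]
tool_rot: [0.147, -0.691, 0.692, -0.148]
force: [0.5, 1.2, -0.7]
finger_gap: 0.563
t 3.8 delta tool cm [-0.06167965  2.25122979  0.03528243] yaw err -0.00010905178824364922 tooly [ 1.06678874e-03 -8.50172115e-05 -9.99999427e-01] gap 47.845879469159755 F [ 0.52478399  1.19834494 -0.69934415] dock xy mm 49.3620250315037 -30.63568842283797 z 0.09051152473485624 q [-0.08  0.67  1.48  0.    0.99  1.07]
```

View pics/c2.png

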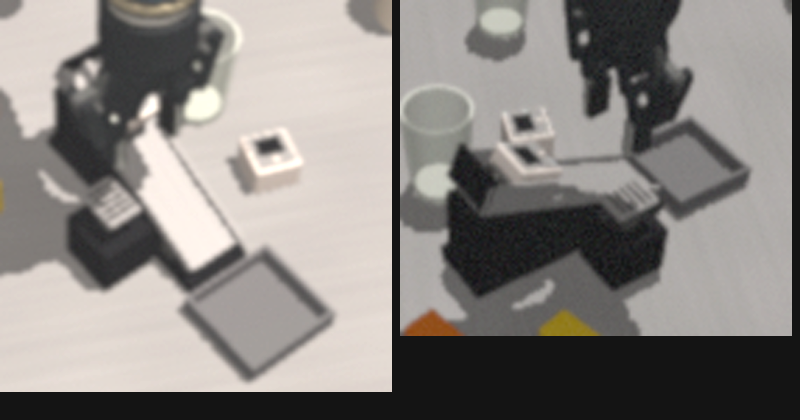

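```bash
python3 - <<'E'
from fit import *
D=d['side'];p=np.load('pose.npy')
for z in (.09,.1,.11,.12):
  print(z,proj(D,W(p,[[.05,-.062,z],[.05,0,z]])).round(1).tolist())
print(proj(d['scene'],W(p,[[.05,-.062,z] for z in (.082,.1,.12)])))
E
```

```text
0.09 [[332.7, 188.3], [317.5, 172.9]]
0.1 [[333.1, 185.2], [317.8, 169.8]]
0.11 [[333.5, 182.1], [318.1, 166.7]]
0.12 [[334.0, 178.9], [318.4, 163.6]]
[[301.18938424 251.06626287]
 [301.35210067 246.33402702]
 [301.53746861 240.94302362]]
```

```bash
python3 - <<'E'
from fit import *
p=np.load('pose.npy');o=np.zeros((400,800,3),np.uint8)
for k,(n,(x0,y0,x1,y1)) in enumerate({'scene':(280,205,345,270),'side':(300,140,365,205)}.items()):
    im=cv2.imread(f'pics/{n}2.png')[y0:y1,x0:x1];im=cv2.resize(im,None,fx=6,fy=6,interpolation=cv2.INTER_CUBIC);im=cv2.convertScaleAbs(im,alpha=2,beta=20)
    for y in(-.062,0):
      for z,c in((.09,(0,255,0)),(.11,(0,0,255))):
        q=((proj(d[n],W(p,[[.05,y,z]]))[0]-[x0,y0]+.5)*6).astype(int);cv2.circle(im,tuple(int(v) for v in q),3,c,-1)
    o[:390,k*400:k*400+390]=im
cv2.imwrite('pics/c3.png',o)
E
```

```text
(no output)
```

View pics/c3.png

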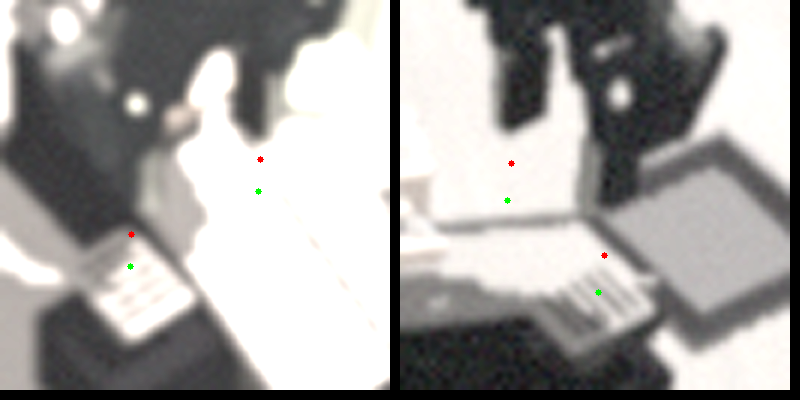

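```bash
python3 - <<'E'
from fit import *
p=np.load('pose.npy')
def f(X,a,b): return np.r_[proj(d['scene'],X)[0]-a,proj(d['side'],X)[0]-b]
R=np.array([[np.cos(p[2]),-np.sin(p[2])],[np.sin(p[2]),np.cos(p[2])]])
for a,b in (((299.2,242.8),(334.8,173.7)),((323.7,229.5),(320.3,161.2))):
  r=least_squares(f,[.63,.06,.09],args=(a,b));X=r.x
  print(X,'dock',(X[:2]-p[:2])@R,r.fun.round(1))
E
```

```text
[0.65656622 0.02760846 0.1299375 ] dock [ 0.05339995 -0.06642323] [ 1.8 -2.7  2.   2.6]
[0.63184073 0.08724161 0.12443877] dock [ 0.05518385 -0.001892  ] [ 0.4 -0.6  0.5  0.6]
```

```bash
python3 -m jog '[[[0,0.5,0],0],[[0,1,0],0],[[0,1,0],0],[[0,1,0],0]]'; python3 -m jog '[[[0,0.5,0],0],[[0,0.5,0],0],[[0,0.5,0],0]]';python3 go.py
```

```text
t: 4.23
tcp_pos: [0.6372, 0.0588, 0.0795]
tool_rot: [-0.148, 0.692, -0.691, 0.147]
force: [-0.5, 1.5, -0.2]
finger_gap: 0.559
t: 4.48
tcp_pos: [0.6374, 0.0587, 0.0747]
tool_rot: [-0.148, 0.692, -0.691, 0.147]
force: [0.2, 0.5, -1.0]
finger_gap: 0.563
t 4.4833 delta tool cm [-0.13880685  0.66777545  0.07572883] yaw err -7.508651939081157e-05 tooly [-8.61475374e-04  8.49328374e-05 -9.99999625e-01] gap 47.88613848023979 F [ 0.17167708  0.54080702 -0.95987246] dock xy mm 48.61689453083957 -30.245683500404393 z 0.07467912046187467 q [-0.08  0.69  1.49  0.    0.96  1.07]
```

```bash
for i in 1 2; do python3 -m jog '[[[0,0.3,0],0],[[0,0.3,0],0],[[0,0.3,0],0]]'|grep -E 'pos|force'; done; python3 - <<'E'
from fit import *
o=np.zeros((400,800,3),np.uint8)
for k,(n,(x0,y0,x1,y1)) in enumerate({'scene':(275,200,355,280),'side':(290,140,370,220)}.items()):
    snap(n,n+'3.png')
    im=cv2.imread(f'pics/{n}3.png')[y0:y1,x0:x1];im=cv2.resize(im,None,fx=4.9,fy=4.9,interpolation=cv2.INTER_CUBIC);im=cv2.convertScaleAbs(im,alpha=1.6,beta=20)
    o[:392,k*400:k*400+392]=im
cv2.imwrite('pics/c4.png',o)
E
```

```text
tcp_pos: [0.6376, 0.0587, 0.0719]
force: [-1.5, -0.8, -0.1]
tcp_pos: [0.6375, 0.0587, 0.0689]
force: [0.4, 0.2, 0.3]
```

View pics/c4.png

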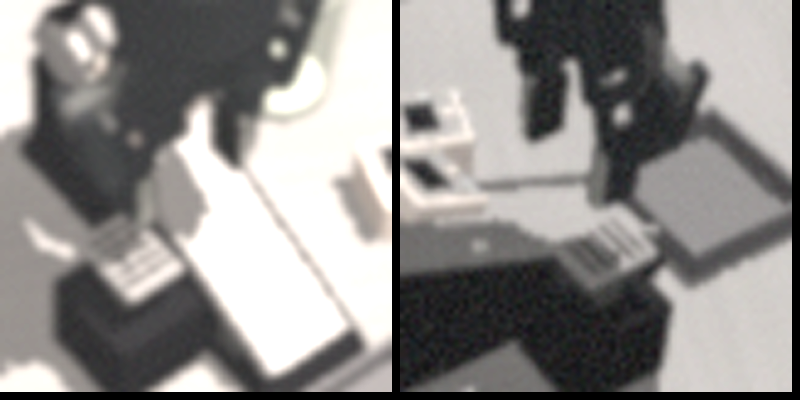

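```bash
for i in 1 2 3 ; do python3 -m jog '[[[0,0.3,0],0],[[0,0.3,0],0],[[0,0.3,0],0]]'|grep -E 'pos|force'; done; python3 - <<'E'
from fit import *
p=np.load('pose.npy')
def f(X,a,b): return np.r_[proj(d['scene'],X)[0]-a,proj(d['side'],X)[0]-b]
R=np.array([[np.cos(p[2]),-np.sin(p[2])],[np.sin(p[2]),np.cos(p[2])]])
for a,b in (((297.4,246),(333.9,181.8)),((322.3,233),(319.6,167.5))):
  r=least_squares(f,[.63,.06,.09],args=(a,b));X=r.x
  print(X,'dock',(X[:2]-p[:2])@R,r.fun.round(1))
E
```

```text
tcp_pos: [0.6375, 0.0587, 0.0659]
force: [-0.3, 0.1, 0.7]
tcp_pos: [0.6375, 0.0587, 0.0628]
force: [0.3, -0.1, 0.7]
tcp_pos: [0.6375, 0.0587, 0.0598]
force: [0.4, 0.5, 0.2]
[0.65370673 0.02305589 0.11220913] dock [ 0.04893056 -0.06941107] [ 1.1 -1.7  1.3  1.7]
[0.63005682 0.08463571 0.10848388] dock [ 0.05249126 -0.00354216] [ 0.1 -0.2  0.1  0.2]
```

```bash
for i in 1 2 3 ; do python3 -m jog '[[[0,0.3,0],0],[[0,0.3,0],0],[[0,0.3,0],0]]'|grep -E 'pos|force'; done; python3 - <<'E'
from fit import *
o=np.zeros((400,800,3),np.uint8)
for k,(n,(x0,y0,x1,y1)) in enumerate({'scene':(275,200,355,280),'side':(290,140,370,220)}.items()):
    snap(n,n+'4.png')
    im=cv2.imread(f'pics/{n}4.png')[y0:y1,x0:x1];im=cv2.resize(im,None,fx=4.9,fy=4.9,interpolation=cv2.INTER_CUBIC);im=cv2.convertScaleAbs(im,alpha=1.6,beta=20)
    o[:392,k*400:k*400+392]=im
cv2.imwrite('pics/c5.png',o)
E
```

```text
tcp_pos: [0.6375, 0.0587, 0.0569]
force: [1.2, -0.3, -0.7]
tcp_pos: [0.6375, 0.0587, 0.0539]
force: [-0.3, 0.5, 0.6]
tcp_pos: [0.6375, 0.0587, 0.0509]
force: [-0.4, -0.5, -0.7]
```

View pics/c5.png

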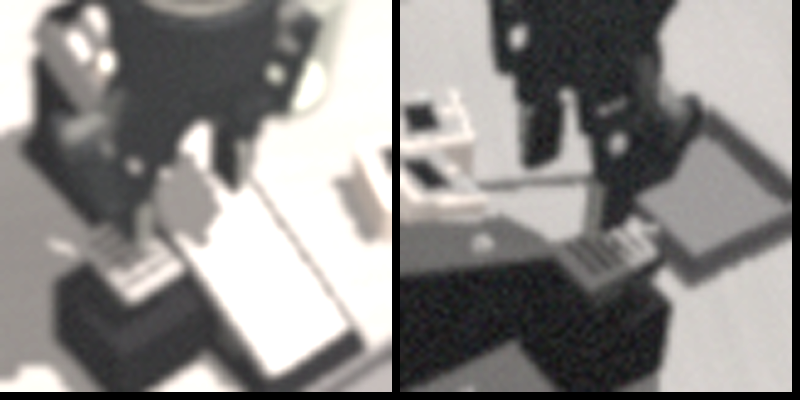

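```bash
for i in 1 2 3 4; do python3 -m jog '[[[0,0.2,0],0],[[0,0.2,0],0],[[0,0.2,0],0],[[0,0.2,0],0]]'|grep -E '^t:|pos|force'; done
```

```text
t: 7.02
tcp_pos: [0.6377, 0.0587, 0.0491]
force: [0.4, 0.0, -0.1]
t: 7.35
tcp_pos: [0.6377, 0.0587, 0.0471]
force: [0.1, -0.1, 0.1]
t: 7.68
tcp_pos: [0.6377, 0.0587, 0.045]
force: [0.5, -0.3, -0.4]
t: 8.02
tcp_pos: [0.6377, 0.0587, 0.0431]
force: [-0.0, -0.3, -0.5]
```

```bash
for i in 1 2 3; do python3 -m jog '[[[0,0.2,0],0],[[0,0.2,0],0],[[0,0.2,0],0],[[0,0.2,0],0]]'|grep -E '^t:|pos|force'; done; python3 - <<'E'
from fit import *
for n in('scene','side','wrist'): snap(n,n+'5.png')
a=[cv2.imread(f'pics/{n}5.png').astype(int)-cv2.imread(f'pics/{n}4.png') for n in('scene','side')]
# logger in cradle patch and plate patch change
print(np.abs(a[0][205:225,295:318]).mean(),np.abs(a[1][168:186,283:305]).mean())
o=np.zeros((400,800,3),np.uint8)
for k,(n,(x0,y0,x1,y1)) in enumerate({'side':(290,140,370,220),'wrist':(150,80,430,360)}.items()):
    im=cv2.imread(f'pics/{n}5.png')[y0:y1,x0:x1];im=cv2.resize(im,(392,392),interpolation=cv2.INTER_CUBIC);im=cv2.convertScaleAbs(im,alpha=1.6,beta=20)
    o[:392,k*400:k*400+392]=im
cv2.imwrite('pics/c6.png',o)
E
```

```text
t: 8.35
tcp_pos: [0.6377, 0.0587, 0.0411]
force: [0.3, -0.5, 0.5]
t: 8.68
tcp_pos: [0.6378, 0.0587, 0.0391]
force: [-0.5, 0.4, 0.1]
t: 9.02
tcp_pos: [0.6379, 0.0586, 0.0372]
force: [0.3, -0.2, 1.2]
9.318115942028985 5.103535353535354
```

View pics/c6.png

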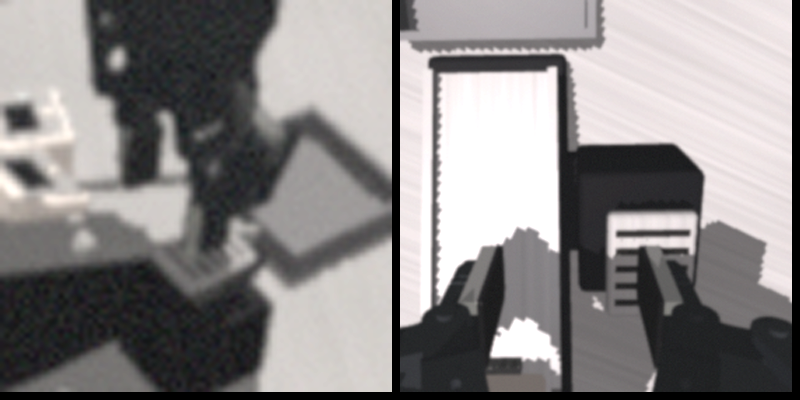

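```bash
for i in 1 2 3; do python3 -m jog '[[[0,0.2,0],0],[[0,0.2,0],0],[[0,0.2,0],0],[[0,0.2,0],0]]'|grep -E '^t:|pos|force'; done
```

```text
t: 9.5
tcp_pos: [0.6379, 0.0587, 0.0351]
force: [0.9, 0.3, 1.7]
t: 9.83
tcp_pos: [0.6384, 0.0587, 0.0331]
force: [2.3, 0.6, 2.0]
t: 10.17
tcp_pos: [0.6384, 0.0587, 0.0314]
force: [1.9, 0.0, 3.2]
```

```bash
for i in 1 2 3; do python3 -m jog '[[[0,0.2,0],0],[[0,0.2,0],0],[[0,0.2,0],0],[[0,0.2,0],0]]'|grep -E '^t:|pos|force|gap'; done;  python3 - <<'E'
from fit import *
for n in('side','wrist'): snap(n,n+'6.png')
for n in('side','wrist'):
    a=np.abs(cv2.imread(f'pics/{n}6.png').astype(int)-cv2.imread(f'pics/{n}5.png')).sum(2)
    print(n,a[168:186,270:300].mean())
E
```

```text
t: 10.5
tcp_pos: [0.6384, 0.0587, 0.0295]
force: [1.8, 1.3, 3.9]
finger_gap: 0.565
t: 10.83
tcp_pos: [0.6384, 0.0587, 0.0275]
force: [1.7, 1.5, 5.1]
finger_gap: 0.562
t: 11.17
tcp_pos: [0.6384, 0.0587, 0.0261]
force: [1.8, 1.1, 8.6]
finger_gap: 0.564
side 54.03703703703704
wrist 52.41111111111111
```

```bash
python3 -m jog '[[[0,0.1,0],0],[[0,0.2,0],0],[[0,0.2,0],0],[[0,0.2,0],0]]'|grep -E '^t:|pos|force|gap';  python3 - <<'E'
from fit import *
for n in('scene','side','wrist'): snap(n,n+'7.png')
a=np.abs(cv2.imread('pics/side7.png').astype(int)-cv2.imread('pics/side6.png')).sum(2);print(a[140:220,260:370].mean())
o=np.zeros((540,800,3),np.uint8)
for k,(n,(x0,y0,x1,y1)) in enumerate({'side':(265,130,365,230),'wrist':(150,80,430,360)}.items()):
    im=cv2.imread(f'pics/{n}7.png')[y0:y1,x0:x1];im=cv2.resize(im,(392,392),interpolation=cv2.INTER_CUBIC);im=cv2.convertScaleAbs(im,alpha=1.6,beta=20)
    o[:392,k*400:k*400+392]=im
im=cv2.imread('pics/scene7.png')[190:280,270:360]
cv2.imwrite('pics/c7.png',o[:392])
E
```

```text
t: 11.6
tcp_pos: [0.6386, 0.0586, 0.0258]
force: [-1.6, 1.3, 16.3]
finger_gap: 0.564
5.766931818181818
```

View pics/c7.png

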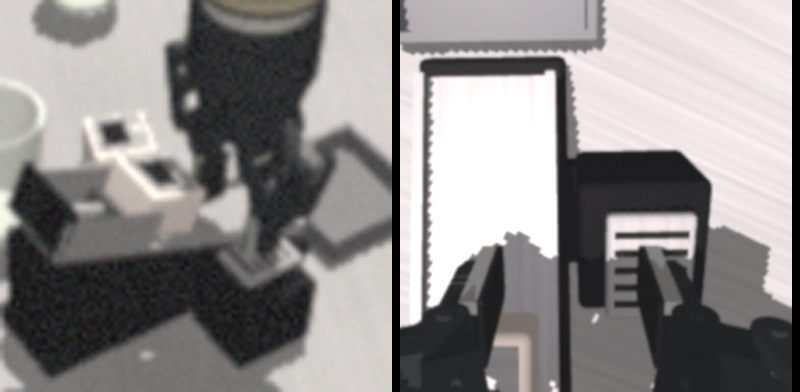

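```bash
python3 - <<'E'
from fit import *
p=np.load('pose.npy')
for f in (-3,10,19,27,34,40):
  q=proj(d['side'],W(p,np.array([ch(f-44,-22,32),ch(f-44,22,32),ch(f,22,32),ch(f,-22,32),ch(f-22,0,32)])/1000)); print(f,((q-[265,130])*3.92).round().tolist())
ims=[cv2.imread(f'pics/side{i}.png') for i in (6,7)]
snap('side','side8.png');ims.append(cv2.imread('pics/side8.png'))
for a,b in((0,1),(1,2)): print(np.abs(ims[a][160:195,285:318].astype(int)-ims[b][160:195,285:318]).mean(), 'ref',np.abs(ims[a][300:335,285:318].astype(int)-ims[b][300:335,285:318]).mean())
print(manip.sense()['force'],manip.sense()['t'])
E
```

```text
-3 [[115.0, 202.0], [76.0, 158.0], [132.0, 155.0], [172.0, 198.0], [124.0, 178.0]]
10 [[132.0, 201.0], [93.0, 157.0], [148.0, 154.0], [188.0, 196.0], [140.0, 177.0]]
19 [[144.0, 200.0], [104.0, 157.0], [159.0, 154.0], [199.0, 195.0], [152.0, 176.0]]
27 [[154.0, 199.0], [114.0, 156.0], [169.0, 153.0], [209.0, 195.0], [162.0, 175.0]]
34 [[163.0, 198.0], [123.0, 156.0], [177.0, 153.0], [217.0, 194.0], [170.0, 175.0]]
40 [[171.0, 198.0], [131.0, 155.0], [184.0, 152.0], [225.0, 194.0], [178.0, 174.0]]
1.2227994227994228 ref 0.8274170274170274
1.2170274170274171 ref 0.834920634920635
[-2.54846094  0.72895029 17.30770592] 11.8
```

```bash
python3 - <<'E'
from fit import *
a=cv2.imread('pics/side0.png',0);p=np.load('pose.npy')
for n in (5,6,7,8):
  b=cv2.imread(f'pics/side{n}.png',0)
  for (x0,y0,x1,y1) in ((285,169,303,186),(288,169,300,182)):
    t=cv2.resize(a[y0:y1,x0:x1],None,fx=8,fy=8,interpolation=cv2.INTER_CUBIC);B=cv2.resize(b[150:200,270:330],None,fx=8,fy=8,interpolation=cv2.INTER_CUBIC)
    m=cv2.matchTemplate(B,t,cv2.TM_CCOEFF_NORMED);_,v,_,l=cv2.minMaxLoc(m);print(n,round(v,2),l[0]/8+270-x0,l[1]/8+150-y0)
# wrist: predicted logger front-top edge and spine for f
W7=snap('wrist','wrist8.png')
for f in (15,19,25,30,34,38): print(f,proj(W7,W(p,np.array([ch(f,-22,32),ch(f,22,32),ch(f,-22,2)])/1000)).round(1).tolist())
im=cv2.imread('pics/wrist8.png',0);print(im[290:345:1,525].tolist())
E
```

```text
5 0.94 0.25 -0.125
5 0.96 0.375 -0.125
6 0.81 9.875 -1.625
6 0.93 10.25 -1.5
7 0.81 9.875 -1.625
7 0.93 10.25 -1.5
8 0.81 9.875 -1.625
8 0.93 10.25 -1.5
15 [[249.4, 351.6], [149.7, 351.9], [253.2, 329.8]]
19 [[249.4, 342.3], [149.9, 342.6], [253.3, 322.2]]
25 [[249.4, 328.4], [150.3, 328.7], [253.3, 310.8]]
30 [[249.5, 316.9], [150.5, 317.2], [253.3, 301.3]]
34 [[249.5, 307.8], [150.8, 308.0], [253.3, 293.8]]
38 [[249.5, 298.6], [151.0, 298.9], [253.3, 286.3]]
[130, 131, 130, 131, 131, 132, 134, 135, 133, 132, 130, 130, 130, 128, 126, 125, 124, 126, 129, 132, 131, 129, 127, 128, 130, 131, 132, 129, 131, 132, 133, 134, 135, 133, 133, 133, 132, 132, 131, 131, 132, 130, 129, 127, 126, 125, 126, 127, 128, 128, 129, 129, 130, 131, 131]
```

```bash
python3 -c "
from station import workorder,manip
print(manip.sense()['force'],manip.sense()['t'],workorder.sign_off())"
```

```text
the job is handed in; nothing more can be done
[-0.82938085  1.19954068 17.49812577] 11.85 None
```

The job is handed in at t ≈ 11.85 s. One finger is holding the ejector plate down, and the logger is lying still on the chute, stopped by the other finger.

**What the last checks showed**
- **Plate at its stop:** the push rose slowly with the spring to about 5 N, then jumped to about 17 N while the tool stopped moving down.
- **Logger released and stopped:** it moved about 31 mm along the chute, which is more than the pusher's 22 mm stroke. Its front is about where the waiting finger stands, and it did not move across three side views.
- **Other things:** I saw no sign of contact with anything else, but I did not compare the bystanders before and after.

**What disagreed**
- **Fingertip height:** the cameras put the fingertips about 35 mm higher than the reported tool position, and contact came about 40 mm lower than that reading predicted. I went down by force and images instead and did not find the cause.
- **Logger position:** the estimate of its front, at 29 to 34 mm along the chute, is good only to a few millimetres. Its contact with the finger is partly hidden in the pictures, so I inferred it from the position and from the logger lying still.

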